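# Close up the meter case

### The job

Close up the meter case: first fold the standing orange flap right down over the meter, then swing the yellow lid fully shut over it, without slamming it. It takes only pushes with the fingers: pick nothing up, leave everything else in and around the case where it is, and finish clear of the case.

Things in the scene. Friction and masses are not known exactly. Their poses are not given: they have to be found in the camera images.
- case: black meter case fixed to the bench, an open tub 230 (its x) x 280 (its y) x 85 mm high (z), walls and floor 6 mm. Origin: centre of its underside, on the bench. The lid's hinge line runs along y on its +x rim, at x = +115, z = 85.5 mm. The flap's hinge line runs along y inside its -x wall, at x = -98, z = 62 mm
- lid (a joint): yellow lid of the case, a flat panel 230 mm from hinge to free edge, 280 mm wide, 12 mm thick (its inner face, when shut, lies at the hinge's height on the rim; the smooth outer face 12 mm above). Angle in rad: 0 = fully shut (level), 1.57 = standing upright, stop at 1.8 (leaning back, to case +x). Stiff friction hinge: it stays wherever it is left; about 1 to 4 N square to its free edge moves it
- lid_edge (a point): middle of the lid's free edge, on the outer face
- flap (a joint): orange retainer flap in the case, a flat panel 115 mm from hinge to free edge, 240 mm wide, 6 mm thick. Angle in rad: 0 = folded down level over the meter (outer face 68 mm above the bench, 17 mm under the rim), 1.57 = standing upright, stop at 1.65 (leaning out, to case -x). Friction hinge: it stays wherever it is left; about 0.5 to 1.5 N at the free edge moves it. A standing flap blocks the lid
- flap_edge (a point): middle of the flap's free edge, on its outer face (the one that looks to case -x while it stands and up when folded down)
- meter_center (a point): bystander: yellow multimeter lying flat in the half of the case under the flap, 85 x 175 x 34 mm; point at its centre, about 17 mm above the case floor
- cell_center (a point): bystander: small blue and copper block battery lying in the half of the case next to the lid hinge, 26 x 48 x 17 mm; point at its centre
- fuses_center (a point): bystander: small red fuse box lying in the half of the case next to the lid hinge, 40 x 60 x 20 mm; point at its centre
- can_center (a point): bystander: blue spray can with red cap standing on the bench beyond the far end of the case, 52 mm wide, 160 mm tall; point at its centre, 80 mm up
- jar_center (a point): bystander: glass jar with steel lid standing on the bench in front of the flap side of the case, 70 mm wide, 74 mm tall; point at its centre
- tape_center (a point): bystander: black roll of tape lying on the bench behind the lid, 84 mm across, 20 mm high; point at its centre
- mug_center (a point): bystander: blue mug standing to one side of the case, 80 mm wide, 92 mm tall; point at its centre
- glue_center (a point): bystander: white glue bottle with red nozzle to the other side of the case, 56 mm wide, 150 mm tall; point at its centre

How it is judged:
On the way, in this order (a step that is already met when the one before it is completed fails the run):
1. the flap is folded down over the meter (within 0.1 rad of level) while the lid still stands open (above 1.1 rad) (value of joint flap below 0.1 rad and value of joint lid above 1.1 rad), for 0.2 s.
2. the lid is swung shut (within 0.05 rad) over the folded flap (value of joint lid below 0.05 rad and value of joint flap below 0.1 rad), for 0.2 s.
At the end, for the whole second after the job is handed in: The lid is fully shut (within 0.05 rad) and still, the flap under it is folded down (within 0.1 rad), and each bystander, in the case or on the bench, is within 30 mm of where it stood (all of step 2 and velocity of joint lid between -0.05 and 0.05 rad/s and distance of each of meter_center, cell_center, fuses_center, can_center, jar_center, tape_center, mug_center, glue_center from where it was at the start of the episode below 0.03 m); the robot touches nothing.
It fails at once if the lid is swung past half shut (below 0.9 rad) while the flap still stands (above 0.3 rad) (value of joint lid below 0.9 rad and value of joint flap above 0.3 rad).
It fails at once if the lid is slammed (turns shut faster than 5 rad/s) (velocity of joint lid below -5 rad/s).
It fails at once if a bystander is picked up, knocked over or moved by more than 30 mm (distance of any of meter_center, cell_center, fuses_center, can_center, jar_center, tape_center, mug_center, glue_center from where it was at the start of the episode above 0.03 m).
It also fails if it takes over 56 s, if anything falls off the work surface, if the arm or the gripper's body presses on something with over 40 N, if the wrist force passes 120 N, or if a joint passes its speed limit or range.

### The arm

A 7-joint arm with a two-finger parallel gripper is mounted at the origin on the work surface. World frame = base frame: x ahead of the robot, y to its left, z up, the work surface at z = 0. Lengths are in m, angles in rad, forces in N, time in s.
With the tool pointing down it reaches from about 0.4 to 0.925 m from the base axis. Payload 4.1 kg.
Tool frame: the origin (TCP) lies midway between the tips of the shut fingers; the grasp point (between the pads) lies 19 mm behind it; z points along the fingers, y is the line along which they close (so a half turn about z gives the same grasp; the last joint's range is limited). The gripper opens to 85 mm and grips with 20 to 120 N. Pads are 22 mm wide; open, the fingers measure 114 mm over their backs; the gripper's body (76 mm by 85 mm) begins 54 mm behind the grasp point. The pads swing forward as they close: fully open they stand 13 mm farther back than shut.
Start: joints at [-1.361, 0.398, 0.045, 1.537, -0.019, 1.207, -0.051], TCP at [0.198, 0.619, 0.231] pointing down, gripper open.
Joint ranges: [-2.82, 2.82], [-0.49, 2.23], [-1.37, 1.46], [0, 2.46], [-1.36, 4.5], [0.23, 2], [-2.94, 2.94]. Speed limits (rad/s): [2.57, 2.57, 3.14, 3.14, 3.14, 3.14, 3.14].

### API

Orientations are given as a unit quaternion [w, x, y, z].
In Python, from bench import bot, viewer gives the robot as it stands.
- The arm moves only by the shell command python3 -m crank 'ROWS'. ROWS is JSON, a list of rows, each an object with "xyz": the shift along the world's x, y, z in mm, a list of three; "turn": the turn about the world's z in degrees; "jaw": the opening, from 0 (shut) to 1 (fully open). A call has 1 to 5 rows; each row is the pose to reach, as a shift and turn from the pose commanded when the call began; what a row does not reach only later rows make up. A row lasts 1/12 s, in which the tool goes at most 41.7 mm and 7.16 degrees, less where a joint would pass 70% of its speed; a pose out of reach is approached as far as the arm can. A call with a gripper value outside its range is refused whole. The fingers move at their own pace and stop on an object; the grip force is fixed at half the most. Time passes only in rows, so rows that repeat a pose let the fingers close. It gives the time, the measured TCP pose, the force, the opening and the grip force at its end, in the units of the state.
- bot.read_state(): the state, without advancing time (a new reading comes with each control period).
- viewer.get_image(name): name is "scene" or "top" or "wrist"; returns (picture, depth): 480x640x3 uint8, red, green, blue; 480x640 float32, m along the optical axis (not along the pixel's ray), 0 where there is no reading.
- viewer.camera_model(name): a dict with "fx", "fy", "cx", "cy" (pixels), "k1" (the pictures are not rectified: a ray, as slopes to the right and down, at radius r is drawn at 1 + k1 r^2 times it, then the intrinsics apply), "R" (3x3) and "t" (3): a world point X has camera coordinates R X + t. Camera axes: x right, y down, z forward; pixel columns grow to the right and rows downward; lengths in m; the calibration is good to about 2 mm. A picture is of the moment at which its call begins: read the wrist's pose just before it. camera_model takes no time and is no camera call; for the wrist camera it gives the pose at the moment of the call.
- bot.sign_off(): hands the job in; it is judged then, once.
The state is a dict: "t": time; "joints": joint angles; "qd": joint speeds; "joint_torque": joint torques, N m; "eef_pos": TCP position; "ee_rot": TCP orientation; "force": force on the tool from outside, world axes, zero at the start; "ft_torque": the same for the moment, N m; "opening": finger opening in m; "finger_force": force on a finger pad.
Only numpy, scipy, OpenCV 4.12 (cv2) and the standard library are available. Lean on these libraries where they do the work, as an engineer would, in place of code of your own. Each camera call takes 0.05 s, during which the arm holds its last target. There are 200 camera calls.

## Working session

There is one attempt and no reset: what is moved stays moved. The work goes in short steps, Python scripts to look and compute and a shell command to move; the robot and the scene stay as the last step left them, time stands still between calls to the robot, and variables do not carry over. Pictures are saved under pics/ and viewed, at most 10 in all, crops included, and the job is handed in when it is done.

```bash
mkdir -p pics
cat > h.py <<'E'
import numpy as np, cv2
from bench import bot, viewer
def shot(n,f):
    m=viewer.camera_model(n); p,d=viewer.get_image(n)
    cv2.imwrite('pics/'+f+'.png',p[:,:,::-1]); np.savez('pics/'+f+'.npz',p=p,d=d,**{k:np.array(v) for k,v in m.items()})
    return p,d,m
def cloud(d,m):
    K=np.array([[m['fx'],0,m['cx']],[0,m['fy'],m['cy']],[0,0,1.]])
    v,u=np.mgrid[:480,:640]
    r=cv2.undistortPoints(np.stack([u,v],-1).reshape(-1,1,2).astype(float),K,np.array([float(m['k1']),0,0,0])).reshape(480,640,2)
    c=np.dstack([r*d[...,None],d])
    return (c-np.array(m['t']))@np.array(m['R'])
E
python3 - <<'E'
from h import *
s=bot.read_state();print(s['t'],s['eef_pos'],s['ee_rot'],s['force'])
for n in('scene','top'):
    p,d,m=shot(n,n+'0'); print(n,m['k1'],(d>0).mean(), -np.array(m['R']).T@m['t'])
E
```

```text
0.0 [0.19733779 0.61864264 0.23027179] [-9.67426294e-05  1.53749468e-01  9.88109368e-01 -9.83908713e-04] [0.15780673 0.02482688 0.70326334]
scene -0.18484547363382756 0.9959700520833333 [1.2989455  0.72628569 1.19788187]
top -0.015448258563503377 0.9962662760416666 [0.41278536 0.00386424 0.98317668]
```

View pics/scene0.png

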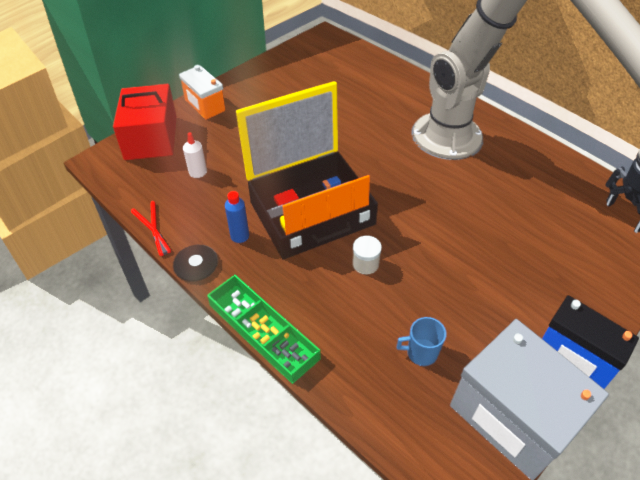

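View pics/top0.png

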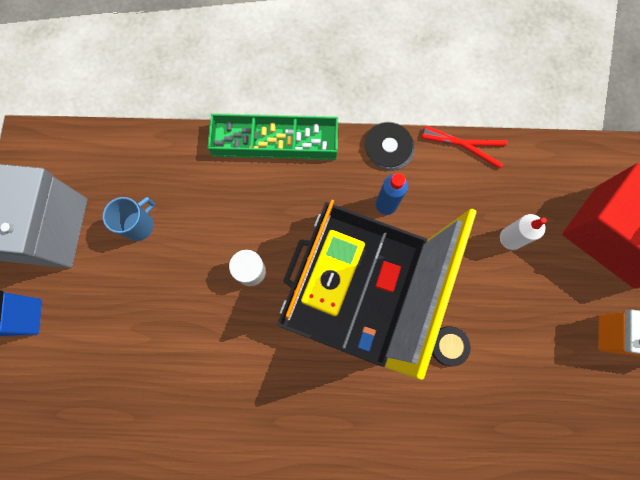

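The scene and top views show the case with its lid open toward world -y (top: lid ~(440,290), flap ~(312,260)). The can is at (392,192), the jar at (247,268) and the tape at (451,346). Next I measure the case frame.

Run:
```python
from h import *
L={}
for n in('scene','top'):
    z=np.load(f'pics/{n}0.npz');P=cloud(z['d'],z);hsv=cv2.cvtColor(z['p'],cv2.COLOR_RGB2HSV);L[n]=(P,hsv,z['d'])
def rep(name,n,lo,hi,box):
    P,h,d=L[n];m=(cv2.inRange(h,np.array(lo),np.array(hi))>0)&(d>0)
    k=np.zeros_like(m);x0,y0,x1,y1=box;k[y0:y1,x0:x1]=1;m&=k
    m=cv2.erode(m.astype(np.uint8),np.ones((2,2)))>0
    q=P[m];print(name,n,len(q),'min',q.min(0).round(3),'max',q.max(0).round(3),'med',np.median(q,0).round(3))
    return q
f=rep('flap','scene',(5,200,150),(16,255,255),(260,170,375,240))
c=f.mean(0);u,s,vt=np.linalg.svd(f-c,full_matrices=False);print('flap normal',vt[2],'axis',vt[0],'rms',s[2]/len(f)**.5)
for q in (f@vt.T,):print((q.max(0)-q.min(0)).round(3))
l=rep('lidY','scene',(22,180,150),(34,255,255),(235,80,345,180))
c=l.mean(0);u,s,vt2=np.linalg.svd(l-c,full_matrices=False);print('lid normal',vt2[2],'axis',vt2[0],'rms',s[2]/len(l)**.5)
q=l@vt2.T;print((q.max(0)-q.min(0)).round(3))
def ex(q):
    for k in range(3):
        print(' lo/hi',k,q[q[:,k].argmin()].round(3),q[q[:,k].argmax()].round(3))
print('flap');ex(f);print('lid');ex(l)
lt=rep('lidtop','top',(22,180,150),(34,255,255),(380,200,480,385));ex(lt)
ft=rep('flaptop','top',(5,200,150),(18,255,255),(280,195,340,325));ex(ft)
# case black rim at z~.085
P,h,d=L['top'];m=(h[...,2]<80)&(P[...,2]>.08)&(P[...,2]<.09)
m[:, :270]=0;m[:,450:]=0;m[:195]=0;m[385:]=0
r=P[m];print('rim',len(r));rect=cv2.minAreaRect((r[:,:2]*1000).astype(np.float32));print(rect,cv2.boxPoints(rect))
for nm,b in dict(can=(375,165,412,218),jar=(225,245,268,290),tape=(435,325,472,367),glue=(495,210,550,255)).items():
    x0,y0,x1,y1=b;q=P[y0:y1,x0:x1].reshape(-1,3);q=q[q[:,2]>.012];t=q[q[:,2]>q[:,2].max()-.01];print(nm,q[:,2].max().round(3),q.min(0).round(3),q.max(0).round(3),t.mean(0).round(3))
```

```text
flap scene 2282 min [ 0.46  -0.017  0.073] max [0.692 0.073 0.175] med [0.581 0.026 0.126]
flap normal [-0.32734825 -0.9428961  -0.06156361] axis [ 0.94477016 -0.32770213 -0.00454481] rms 0.0021816448262287824
[0.241 0.102 0.021]
lidY scene 1470 min [ 0.301 -0.294 -0.006] max [ 0.639 -0.13   0.319] med [ 0.535 -0.203  0.296]
lid normal [ 0.31618874  0.94869019 -0.00340736] axis [ 0.93822271 -0.31322822 -0.14705857] rms 0.011726591736050602
[0.307 0.363 0.103]
flap
 lo/hi 0 [0.46  0.061 0.141] [ 0.692 -0.001  0.088]
 lo/hi 1 [ 0.675 -0.017  0.162] [0.488 0.073 0.092]
 lo/hi 2 [0.468 0.063 0.073] [0.534 0.041 0.175]
lid
 lo/hi 0 [ 0.301 -0.202 -0.001] [ 0.639 -0.22   0.11 ]
 lo/hi 1 [ 0.575 -0.294 -0.   ] [ 0.387 -0.13   0.105]
 lo/hi 2 [ 0.507 -0.277 -0.006] [ 0.562 -0.21   0.319]
lidtop top 1773 min [ 0.353 -0.361 -0.004] max [ 0.729 -0.132  0.318] med [ 0.463 -0.181  0.314]
 lo/hi 0 [ 0.353 -0.23  -0.002] [ 0.729 -0.361 -0.002]
 lo/hi 1 [ 0.729 -0.361 -0.002] [ 0.377 -0.132  0.114]
 lo/hi 2 [ 0.465 -0.269 -0.004] [ 0.626 -0.233  0.318]
flaptop top 3 min [0.464 0.025 0.151] max [0.57  0.059 0.18 ] med [0.507 0.046 0.177]
 lo/hi 0 [0.464 0.059 0.151] [0.57  0.025 0.177]
 lo/hi 1 [0.57  0.025 0.177] [0.464 0.059 0.151]
 lo/hi 2 [0.464 0.059 0.151] [0.507 0.046 0.18 ]
rim 1247
((545.8951416015625, -66.96089172363281), (230.10240173339844, 280.7796325683594), 70.88117218017578) [[ 375.5665    -129.68437  ]
 [ 640.8587    -221.64767  ]
 [ 716.22375     -4.2374115]
 [ 450.93158     87.72589  ]]
can 0.983 [ 0.413 -0.184  0.012] [0.836 0.004 0.983] [0.413 0.004 0.983]
jar 0.983 [0.413 0.004 0.012] [0.607 0.191 0.983] [0.413 0.004 0.983]
tape 0.983 [ 0.38  -0.324  0.013] [0.463 0.004 0.983] [0.413 0.004 0.983]
glue 0.983 [ 0.413 -0.466  0.013] [0.696 0.004 0.983] [0.413 0.004 0.983]
```

```bash
python3 - <<'E'
from h import *
C=np.array([.5459,-.067]);X=np.array([-.327,-.945]);Y=np.array([.945,-.327])
for n in('scene','top'):
    z=np.load(f'pics/{n}0.npz');P=cloud(z['d'],z);q=P.reshape(-1,3);w=np.c_[(q[:,:2]-C)@X,(q[:,:2]-C)@Y,q[:,2]]*1000
    k=(abs(w[:,1])<135)
    for a,b,lo,hi in((-130,-60,90,130),(-130,-60,170,190),(90,220,120,180),(90,220,200,260),(90,220,300,330)):
        s=w[k&(w[:,0]>a)&(w[:,0]<b)&(w[:,2]>lo)&(w[:,2]<hi)]
        if len(s):print(n,lo,len(s),np.percentile(s,[2,50,98],axis=0).round(0).tolist())
E
python3 -m crank '[{"xyz":[23,-33,0],"turn":-1.4,"jaw":0},{"xyz":[46,-66,0],"turn":-1.4,"jaw":0},{"xyz":[69,-99,0],"turn":-1.4,"jaw":0},{"xyz":[92,-132,0],"turn":-1.4,"jaw":0},{"xyz":[115,-165,0],"turn":-1.4,"jaw":0}]'
```

```text
scene 90 981 [[-105.0, -116.0, 91.0], [-99.0, 3.0, 110.0], [-95.0, 115.0, 129.0]]
scene 170 327 [[-99.0, -117.0, 170.0], [-95.0, 3.0, 175.0], [-89.0, 115.0, 181.0]]
scene 120 1569 [[107.0, -129.0, 121.0], [112.0, 8.0, 150.0], [122.0, 130.0, 179.0]]
scene 200 1780 [[110.0, -130.0, 201.0], [117.0, 7.0, 231.0], [127.0, 130.0, 259.0]]
scene 300 705 [[122.0, -129.0, 300.0], [130.0, 6.0, 310.0], [140.0, 130.0, 318.0]]
top 90 43 [[-96.0, -118.0, 91.0], [-95.0, -11.0, 110.0], [-93.0, 116.0, 127.0]]
top 170 404 [[-97.0, -114.0, 174.0], [-93.0, -4.0, 177.0], [-90.0, 114.0, 180.0]]
top 120 943 [[109.0, -130.0, 121.0], [111.0, -12.0, 151.0], [120.0, 117.0, 179.0]]
top 200 1270 [[114.0, -130.0, 201.0], [116.0, -14.0, 232.0], [124.0, 117.0, 259.0]]
top 300 1719 [[127.0, -130.0, 301.0], [132.0, -8.0, 314.0], [139.0, 129.0, 317.0]]
t: 0.52
eef_pos: [0.3131, 0.4523, 0.2309]
ee_rot: [-0.0, 0.166, 0.986, -0.0]
force: [-0.4, 0.3, 0.2]
opening: 0.026
finger_force: 0.0
```

```bash
python3 -m crank '[{"xyz":[23,-33,0],"turn":0,"jaw":0},{"xyz":[46,-66,0],"turn":0,"jaw":0},{"xyz":[69,-99,0],"turn":0,"jaw":0},{"xyz":[92,-132,0],"turn":0,"jaw":0},{"xyz":[115,-165,0],"turn":0,"jaw":0}]'
python3 -m crank '[{"xyz":[23,-33,0],"turn":0,"jaw":0},{"xyz":[46,-66,0],"turn":0,"jaw":0},{"xyz":[69,-99,0],"turn":0,"jaw":0},{"xyz":[92,-132,0],"turn":0,"jaw":0},{"xyz":[115,-165,0],"turn":0,"jaw":0}]'
python3 -m crank '[{"xyz":[23,-32,0],"turn":0,"jaw":0},{"xyz":[45,-56,-20],"turn":0,"jaw":0},{"xyz":[45,-56,-55],"turn":0,"jaw":0},{"xyz":[45,-56,-80],"turn":0,"jaw":0},{"xyz":[45,-56,-80],"turn":0,"jaw":0}]'
```

```text
t: 0.93
eef_pos: [0.428, 0.2873, 0.2311]
ee_rot: [-0.0, 0.166, 0.986, -0.0]
force: [1.5, -0.1, -0.0]
opening: 0.0002
finger_force: 0.0
t: 1.35
eef_pos: [0.543, 0.1225, 0.2311]
ee_rot: [-0.0, 0.166, 0.986, 0.0]
force: [0.5, 0.9, -0.7]
opening: 0.0
finger_force: 0.0
t: 1.77
eef_pos: [0.5832, 0.0672, 0.1455]
ee_rot: [-0.005, 0.166, 0.986, -0.002]
force: [-0.2, 0.0, -1.2]
opening: 0.0001
finger_force: 0.0
```

```bash
python3 -m crank '[{"xyz":[-5,-13,3],"turn":0,"jaw":0},{"xyz":[-9,-26,4],"turn":0,"jaw":0},{"xyz":[-14,-40,3],"turn":0,"jaw":0},{"xyz":[-18,-52,1],"turn":0,"jaw":0},{"xyz":[-23,-65,-5],"turn":0,"jaw":0}]'
python3 - <<'E'
from h import *
shot('scene','s1')
E
```

```text
t: 2.18
eef_pos: [0.5657, 0.0018, 0.1486]
ee_rot: [0.003, 0.166, 0.986, 0.001]
force: [1.6, 0.3, 0.7]
opening: 0.0
finger_force: 0.7
```

View pics/s1.png

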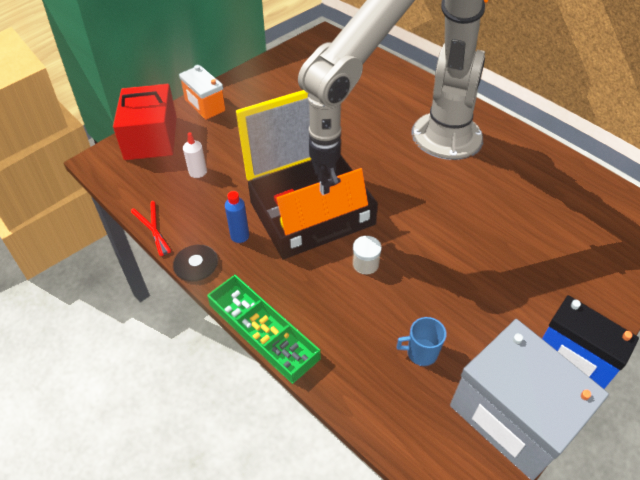

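The picture shows the flap tilting, with the closed fingers at about (333,185) on its outer face. I'll carry on along the arc.

```bash
python3 -m crank '[{"xyz":[-4,-12,-6],"turn":0,"jaw":0},{"xyz":[-8,-23,-15],"turn":0,"jaw":0},{"xyz":[-11,-32,-26],"turn":0,"jaw":0},{"xyz":[-14,-40,-38],"turn":0,"jaw":0},{"xyz":[-16,-45,-50],"turn":0,"jaw":0}]'
python3 -m crank '[{"xyz":[-1,-4,-14],"turn":0,"jaw":0},{"xyz":[-2,-6,-26],"turn":0,"jaw":0},{"xyz":[-2,-6,-30],"turn":0,"jaw":0},{"xyz":[-2,-6,-30],"turn":0,"jaw":0},{"xyz":[-2,-6,-30],"turn":0,"jaw":0}]'
python3 - <<'E'
from h import *
C=np.array([.5459,-.067]);X=np.array([-.327,-.945]);Y=np.array([.945,-.327])
p,d,m=shot('scene','s2');P=cloud(d,m);h=cv2.cvtColor(p,cv2.COLOR_RGB2HSV)
k=(cv2.inRange(h,(5,200,120),(16,255,255))>0);k[:150]=0;k[250:]=0;k[:,:240]=0;k[:,400:]=0
q=P[k];w=np.c_[(q[:,:2]-C)@X,(q[:,:2]-C)@Y,q[:,2]]*1000
print(len(w),np.percentile(w,[2,50,98],axis=0).round());print(np.linalg.lstsq(np.c_[w[:,0],np.ones(len(w))],w[:,2],rcond=None)[0])
print(bot.read_state()['force'])
E
```

```text
t: 2.65
eef_pos: [0.5478, -0.0437, 0.095]
ee_rot: [-0.0, 0.166, 0.986, -0.0]
force: [1.5, -0.0, 0.5]
opening: -0.0
finger_force: 0.5
t: 3.07
eef_pos: [0.5456, -0.0493, 0.0678]
ee_rot: [-0.001, 0.166, 0.986, -0.0]
force: [-7.4, -1.2, 21.8]
opening: 0.0
finger_force: 10.6
1290 [[-109. -119.    9.]
 [ -33.  -50.   69.]
 [  23.  104.   87.]]
[-0.93425876 35.09085744]
[-8.1982273  -1.10258732 20.90844101]
```

```bash
python3 -m crank '[{"xyz":[0,0,35],"turn":0,"jaw":0},{"xyz":[0,0,75],"turn":0,"jaw":0},{"xyz":[0,0,115],"turn":0,"jaw":0},{"xyz":[0,0,155],"turn":0,"jaw":0},{"xyz":[0,0,195],"turn":0,"jaw":0}]'
python3 -m crank '[{"xyz":[0,0,40],"turn":0,"jaw":0},{"xyz":[0,0,80],"turn":0,"jaw":0},{"xyz":[0,0,100],"turn":0,"jaw":0},{"xyz":[0,0,100],"turn":0,"jaw":0}]'
python3 - <<'E'
from h import *
C=np.array([.5459,-.067]);X=np.array([-.327,-.945]);Y=np.array([.945,-.327])
p,d,m=shot('top','t3');P=cloud(d,m);h=cv2.cvtColor(p,cv2.COLOR_RGB2HSV)
p2,d2,m2=shot('scene','s3');cv2.imwrite('pics/b3.png',np.hstack([p[150:450,200:600],p2[50:350,100:500]])[:,:,::-1])
for P,h in((P,h),(cloud(d2,m2),cv2.cvtColor(p2,cv2.COLOR_RGB2HSV))):
    w=np.dstack([(P[...,:2]-C)@X,(P[...,:2]-C)@Y,P[...,2]])*1000
    k=(cv2.inRange(h,(5,200,120),(18,255,255))>0)&(abs(w[...,0]+40)<70)&(abs(w[...,1])<125)&(w[...,2]>40)
    q=w[k];print(len(q),np.percentile(q,[2,50,98],axis=0).round().tolist(),np.polyfit(q[:,0],q[:,2],1) if len(q) else 0)
    k=(abs(w[...,0]-130)<60)&(abs(w[...,1])<130)&(w[...,2]>300)&(w[...,2]<325);q=w[k];print(len(q),np.percentile(q,[2,50,98],axis=0).round().tolist())
E
```

```text
t: 3.53
eef_pos: [0.5456, -0.0478, 0.262]
ee_rot: [-0.001, 0.166, 0.986, -0.0]
force: [2.2, 0.5, -0.0]
opening: -0.0001
finger_force: 0.0
t: 3.87
eef_pos: [0.5489, -0.0482, 0.3659]
ee_rot: [0.004, 0.166, 0.986, 0.001]
force: [0.9, -0.7, 0.3]
opening: -0.0001
finger_force: 0.0
1703 [[-93.0, -117.0, 65.0], [-73.0, -56.0, 69.0], [-36.0, 59.0, 74.0]] [  1.64500472 196.94852388]
39 [[136.0, 46.0, 311.0], [139.0, 62.0, 314.0], [140.0, 128.0, 317.0]]
1172 [[-107.0, -119.0, 63.0], [-18.0, -39.0, 69.0], [17.0, 105.0, 84.0]] [-6.17550226e-02  6.77211945e+01]
534 [[124.0, -125.0, 300.0], [130.0, 34.0, 311.0], [140.0, 126.0, 318.0]]
```

View pics/b3.png

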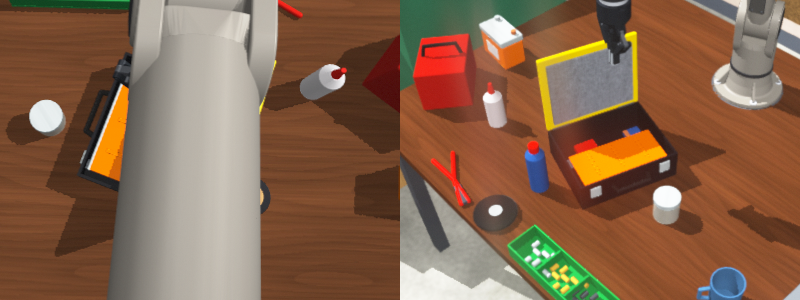

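The flap lies level in the case (right half, ~(615,158)) and the lid still stands. Next I go over the lid's top edge to its outer side.

```bash
python3 -m crank '[{"xyz":[-13,-37,0],"turn":0,"jaw":0},{"xyz":[-26,-74,0],"turn":0,"jaw":0},{"xyz":[-39,-111,0],"turn":0,"jaw":0},{"xyz":[-52,-148,0],"turn":0,"jaw":0},{"xyz":[-64,-184,0],"turn":0,"jaw":0}]'
python3 -m crank '[{"xyz":[0,0,-5],"turn":0,"jaw":0},{"xyz":[0,0,-40],"turn":0,"jaw":0},{"xyz":[0,0,-73],"turn":0,"jaw":0},{"xyz":[0,0,-73],"turn":0,"jaw":0}]'
```

```text
t: 4.38
eef_pos: [0.4804, -0.2329, 0.3586]
ee_rot: [-0.002, 0.166, 0.986, 0.0]
force: [0.1, -0.8, 0.5]
opening: 0.0003
finger_force: 0.0
t: 4.72
eef_pos: [0.4774, -0.2291, 0.2799]
ee_rot: [-0.008, 0.166, 0.986, 0.001]
force: [-0.9, -0.0, 0.1]
opening: 0.0
finger_force: 0.0
```

```bash
python3 -m crank '[{"xyz":[9,25,0],"turn":0,"jaw":0},{"xyz":[16,46,0],"turn":0,"jaw":0},{"xyz":[23,67,0],"turn":0,"jaw":0},{"xyz":[30,87,-3],"turn":0,"jaw":0},{"xyz":[37,106,-7],"turn":0,"jaw":0}]'
python3 - <<'E'
from h import *
shot('scene','s4')
E
```

```text
t: 5.13
eef_pos: [0.5187, -0.1261, 0.2811]
ee_rot: [-0.001, 0.166, 0.986, -0.001]
force: [-1.6, -2.5, -1.8]
opening: 0.0003
finger_force: 1.4
```

View pics/s4.png

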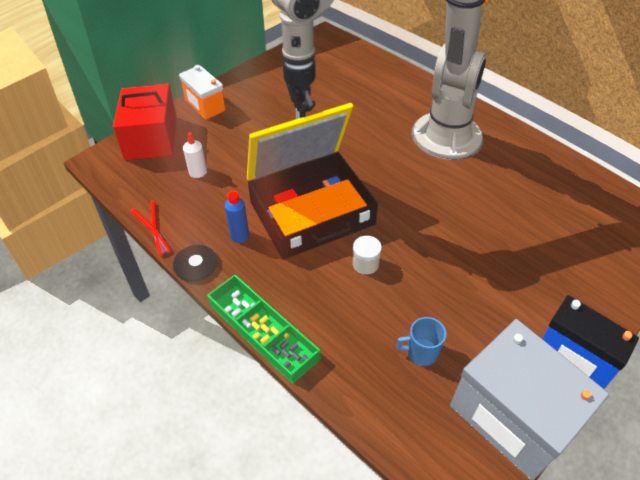

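The lid is tilting forward with the fingers behind its top edge at about (302,110), and the flap is still down at (318,208). I'll keep following the arc.

```bash
python3 -m crank '[{"xyz":[6,18,-8],"turn":0,"jaw":0},{"xyz":[12,36,-17],"turn":0,"jaw":0},{"xyz":[18,52,-28],"turn":0,"jaw":0},{"xyz":[23,67,-40],"turn":0,"jaw":0},{"xyz":[28,80,-55],"turn":0,"jaw":0}]'
python3 -m crank '[{"xyz":[4,12,-15],"turn":0,"jaw":0},{"xyz":[8,23,-32],"turn":0,"jaw":0},{"xyz":[11,33,-50],"turn":0,"jaw":0},{"xyz":[14,41,-69],"turn":0,"jaw":0},{"xyz":[16,47,-88],"turn":0,"jaw":0}]'
python3 -m crank '[{"xyz":[1,3,-14],"turn":0,"jaw":0},{"xyz":[2,5,-28],"turn":0,"jaw":0},{"xyz":[2,6,-38],"turn":0,"jaw":0},{"xyz":[2,6,-43],"turn":0,"jaw":0},{"xyz":[2,6,-43],"turn":0,"jaw":0}]'
```

```text
t: 5.6
eef_pos: [0.5485, -0.0443, 0.2262]
ee_rot: [0.001, 0.165, 0.986, 0.0]
force: [-0.8, -0.8, 2.3]
opening: 0.0001
finger_force: 1.3
t: 6.02
eef_pos: [0.5647, 0.0029, 0.1372]
ee_rot: [0.001, 0.165, 0.986, 0.0]
force: [0.8, -1.1, 1.8]
opening: 0.0003
finger_force: 1.0
t: 6.43
eef_pos: [0.5656, 0.0089, 0.0974]
ee_rot: [-0.001, 0.166, 0.986, 0.002]
force: [-7.7, 1.8, 19.4]
opening: 0.0
finger_force: 9.7
```

```bash
python3 -m crank '[{"xyz":[0,0,0],"turn":0,"jaw":0},{"xyz":[0,0,0],"turn":0,"jaw":0},{"xyz":[0,0,0],"turn":0,"jaw":0},{"xyz":[0,0,35],"turn":0,"jaw":0},{"xyz":[0,0,75],"turn":0,"jaw":0}]'
python3 -m crank '[{"xyz":[0,0,40],"turn":0,"jaw":0},{"xyz":[0,0,80],"turn":0,"jaw":0},{"xyz":[-15,35,90],"turn":0,"jaw":0},{"xyz":[-35,70,90],"turn":0,"jaw":0},{"xyz":[-55,105,90],"turn":0,"jaw":0}]'
python3 -m crank '[{"xyz":[-20,35,0],"turn":0,"jaw":0},{"xyz":[-40,70,0],"turn":0,"jaw":0},{"xyz":[-60,105,0],"turn":0,"jaw":0},{"xyz":[-80,140,0],"turn":0,"jaw":0},{"xyz":[-80,140,0],"turn":0,"jaw":0}]'
python3 - <<'E'
from h import *
C=np.array([.5459,-.067]);X=np.array([-.327,-.945]);Y=np.array([.945,-.327])
p,d,m=shot('top','t5');p2,d2,m2=shot('scene','s5')
cv2.imwrite('pics/b5.png',np.hstack([p[100:400,200:600],p2[50:350,100:500]])[:,:,::-1])
P=cloud(d,m);w=np.dstack([(P[...,:2]-C)@X,(P[...,:2]-C)@Y,P[...,2]])*1000
k=(abs(w[...,0])<105)&(abs(w[...,1])<130)&(w[...,2]>60)&(w[...,2]<150);q=w[k];print(len(q),np.polyfit(q[:,0],q[:,2],1))
s=bot.read_state();print(s['force'],s['finger_force'])
E
```

```text
t: 6.85
eef_pos: [0.5628, 0.0077, 0.1683]
ee_rot: [-0.004, 0.166, 0.986, -0.001]
force: [0.9, 0.3, 0.7]
opening: -0.0003
finger_force: 0.0
t: 7.27
eef_pos: [0.5106, 0.1133, 0.2614]
ee_rot: [0.001, 0.167, 0.986, 0.001]
force: [1.5, 0.3, -0.0]
opening: 0.0001
finger_force: 0.0
t: 7.68
eef_pos: [0.4249, 0.2612, 0.2597]
ee_rot: [-0.002, 0.159, 0.987, 0.002]
force: [-0.5, 1.9, 1.0]
opening: -0.0001
finger_force: 0.0
13073 [5.76861927e-04 9.83019719e+01]
[ 0.45426953 -0.76121606 -0.27666767] 0.0
```

View pics/b5.png

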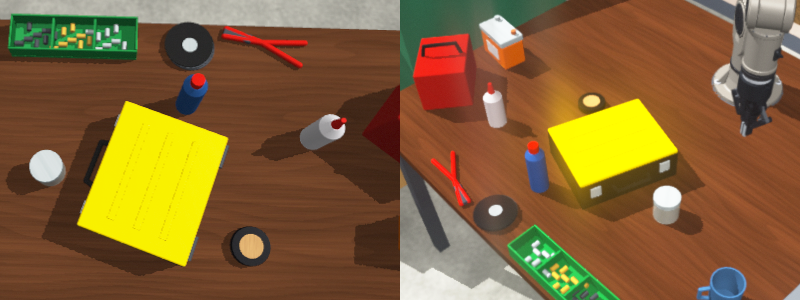

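The lid is shut and level: its slope is 0.0006 and its outer face is at 98 mm. The bystanders are in place and the arm is clear.

```bash
python3 -c "
from bench import bot
print(bot.sign_off())"
```

```text
the job is handed in; nothing more can be done
None
```

The orange flap is folded down and the yellow lid is shut level over it. The bystanders on the bench look undisturbed, the arm is clear of the case, and the job was handed in at about 8 s; no verdict came back.

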